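# Set the tab-lock portion dial of the dispenser

### The job

Set the portion dial on top of the dry-goods dispenser to its adjustable stop: pinch both release tabs of the dial gently, turn the dial anticlockwise until it comes softly up against the stop (feel for it, do not force it), and let go there so that both tabs spring fully out into the far notches and lock the dial. Leave the glass, jars and measure round the dispenser standing where they are.

Things in the scene. Friction and masses are not known exactly. Their poses are not given: they have to be found in the camera images.
- dispenser: Dry-goods dispenser: white box 150 x 150 x 135 mm, fixed, steel chute at its front (-x), grey portion dial in the middle of its flat top. Origin at the centre of its underside, z up; the dial's vertical axis runs through it. A steel ring, 92 mm outer diameter, 8 mm high, lies on the top round the dial: keep the fingertips above it.
- dial_seat: The steel ring round the dial, with home notches, a stop and far notches. Origin on the dial's axis level with the flat top. The stop is set anew each time, 0.78 to 1.31 rad anticlockwise of home, and is not reported; two thumb lugs (8 x 10 mm) outside the ring stand beside it. The far notches take the tabs only with the dial at it or up to about 0.08 rad short of it.
- knob: The turning knob with all it carries; core 30 mm thick, 42.5 mm high. Origin on the dial's axis level with the flat top (135 mm above the worktop); its own y axis points to the left tab, so the two tabs lie on its +y and -y sides and turn with it.
- knob_grip (a point): Point on the dial's axis 30 mm above the dispenser's flat top, at the height to grip the tabs.
- paddle_left: Left release tab: grey ribbed upright plate 24 mm wide, 5 mm thick, 8 to 44 mm above the flat top, on the knob's +y side; outer face 28 mm from the axis when out (56 mm over both tabs). Squeezed inward it moves up to 6 mm to a hard stop. At its foot a steel tooth reaches out to 40 mm from the axis, 2 to 7.5 mm above the flat top. Origin on the axis when out.
- paddle_right: Right release tab: as the left one, mirrored, on the knob's -y side.
- dial (a joint): Angle of the dial (rad): 0 at home (locked at the start), growing anticlockwise from above. Friction 0.05 N m; it turns only while both tabs are pressed in over 4 mm. Released between home and the far notches, the tabs stay 4 mm in. The stop is springy: about 8 N m per rad beyond first touch; 0.05 rad into it is harmless, over 0.08 rad (0.65 N m) forces it. Let go, the dial springs back to it.
- tab_left (a joint): How far the left tab is pressed in (m): 0 fully out, 0.006 fully in. Its spring takes about 3 N to start and 8 N fully in; a squeeze of 15 to 30 N holds it well, more than 45 N harms it.
- tab_right (a joint): The same for the right tab.
- glass_1: Clear tumbler, 80 mm wide, 88 mm high, in front of the dispenser under its chute; origin at the centre of its underside. Stays there.
- spice_jar_1: Spice jar with red cap, 45 mm wide, 106 mm high, left of the dispenser. Stays there.
- jigger: Steel double-cone bar measure, 45 mm wide, 96 mm high, right of the dispenser. Stays there.
- jar_2: Jar with yellow lid, 63 mm wide, 94 mm high, right of the dispenser, farther back. Stays there.

How it is judged:
By the outcome, as a careful person would: the job done as asked, in the order asked, and still so for the second after the job is handed in, with the robot touching nothing.
It also fails if it takes over 48 s, if anything falls off the work surface, if the arm or the gripper's body presses on something with over 40 N, if the wrist force passes 120 N, or if a joint passes its speed limit or range.

### The arm

A 6-joint arm with a two-finger parallel gripper is mounted at the origin on a cart in front of the work surface, level with it; the furniture and walls round the work are solid. World frame = base frame: x ahead of the robot, y to its left, z up, the work surface at z = 0. Lengths are in m, angles in rad, forces in N, time in s.
With the tool pointing down it reaches from about 0.3 to 0.775 m from the base axis. Payload 14.6 kg.
Tool frame: the origin (TCP) lies on the mounting face of the last link; the fingertips stand 199 mm ahead of it and the grasp point (between the pads) lies arm.hold_point_z ahead of it (arm.hold_point_z is the distance from the TCP to the grasp point, in m); z points along the fingers, y is the line along which they close (so a half turn about z gives the same grasp; the last joint's range is limited). The gripper opens to 94 mm and grips with 3 to 60 N. Pads are 16 mm wide; open, the fingers measure 119 mm over their backs; the gripper's body (75 mm by 177 mm) begins 78 mm behind the grasp point.
Start: joints at [-1.294, 0.3, 1.521, -0, 1.321, -0.067], TCP at [0.185, -0.518, 0.405] pointing down, gripper open.
Joint ranges: [-3.03, 3.03], [-0.79, 2.21], [0.23, 2.52], [-1.04, 4.18], [0, 3.07], [-2.55, 2.55]. Speed limits (rad/s): [2.22, 2.22, 2.57, 3.14, 3.14, 3.14].

### API

Orientations are given as a rotation vector (axis times angle).
In Python, from cell import arm gives the robot as it stands. The module is installed in compiled form; this text tells all that it offers.
- The arm moves only by the tool carry_out, never from a script. Its argument "increments" is a list of rows, each a list of 6 numbers: the shift along the tool's x, y, z normalised to -1 to 1, where 1 is 0.025 m, then the turn, a rotation vector about the tool's x, y, z normalised to -1 to 1, where 1 is 0.1 rad. A call has 1 to 20 rows; each row shifts and turns the commanded pose from where the row before left it, along the tool's axes as they then stand; what a row does not reach is not made up. A row lasts 1/10 s, in which the tool goes at most 50 mm and 8.59 degrees, less where a joint would pass 70% of its speed; a pose out of reach is approached as far as the arm can. A call with a number of a shift or a turn outside -1 to 1 is refused whole. A call with a gripper value outside its range is refused whole. "gripper" is the finger opening in mm, from 0 to 94, set as the call begins (left out, the last holds). The fingers move at their own pace and stop on an object; "force" is the grip in N (left out, the last holds). Time passes only in rows, so rows that do not move let the fingers close. It gives the time, the measured TCP pose, the force, the opening and the grip force at its end, in the units of the state.
- arm.get_obs(): the state, without advancing time (a new reading comes with each control period).
- arm.camera(name): name is "scene" or "side" or "wrist"; returns a dict with "img" (384x512x3 uint8, red, green, blue), "mtx" (3x3 intrinsics, pixels), "R" (3x3) and "t" (3): a world point X has camera coordinates R X + t; the wrist camera has in their place "mount" (4x4, takes a point from camera to tool coordinates, whose origin is the TCP and whose axes are the flange's). Camera axes: x right, y down, z forward; pixel columns grow to the right and rows downward; lengths in m; the calibration is good to about 2 mm. A picture is of the moment at which its call begins: read the wrist's pose just before it. There is no depth.
- arm.finish_job(): hands the job in; it is judged then, once.
Trained networks look in a picture, given as the dict that the camera call returned (one of the last four; its "shot" number tells which), for a name from the list of things; names that differ only in an ending like _2 or _b are one class to them, and where a whole thing is asked for, a point or a joint stands for the part that bears it (a point fixed in the world has none). Each returns a list of dicts, best first, with "conf" (0 to 1); they miss things now and then, are a little off and sometimes report something else, mostly with a low value. They report only what shows in the picture. A call takes as long as a camera call.
- arm.find_in(picture, label): "location" ([column, row] in pixels, amid what is visible of it).
The state is a dict: "t": time; "joint_positions": joint angles; "dq": joint speeds; "effort": joint torques, N m; "tool_pos": TCP position; "tool_rot": TCP orientation; "contact_force": force on the tool from outside, world axes, zero at the start; "moment": the same for the moment, N m; "opening": finger opening in m; "finger_force": force on a finger pad.
Only numpy, scipy, OpenCV 4.12 (cv2) and the standard library are available. Lean on these libraries where they do the work, as an engineer would, in place of code of your own. Each camera call takes 0.05 s, during which the arm holds its last target. There are 200 camera calls.

## Working session

There is one attempt and no reset: what is moved stays moved. The work goes in short steps, Python scripts to look and compute and a tool call to move; the robot and the scene stay as the last step left them, time stands still between calls to the robot, and variables do not carry over. Pictures are saved under pics/ and viewed, at most 10 in all, crops included, and the job is handed in when it is done.

Besides the shell and the picture viewer there is one more tool, called in YAML: its name, and indented under it one key for each argument. carry_out: Moves the arm, as the interface text tells. Scaled input: -1 to 1 covers 0.025 m each way for a shift and 0.1 rad each way for a turn. Its arguments: {"type":"object","properties":{"increments":{"type":"array"},"gripper":{"type":"number"},"force":{"type":"number"}},"required":["increments"]}

```bash
mkdir -p pics
cat > h.py <<'E'
from cell import arm
import numpy as np, cv2
from scipy.spatial.transform import Rotation as Ro
def save(c,n): cv2.imwrite('pics/'+n+'.png',c['img'][:,:,::-1])
def ray(c,px,o=None):
    if 'mount' in c:
        T=np.eye(4);T[:3,:3]=Ro.from_rotvec(o['tool_rot']).as_matrix();T[:3,3]=o['tool_pos'];T=T@np.array(c['mount']);R=T[:3,:3];p=T[:3,3]
    else:
        R=np.array(c['R']).T;p=-R@np.array(c['t'])
    d=R@np.linalg.solve(c['mtx'],[px[0],px[1],1]);return p,d
def atz(c,px,z,o=None):
    p,d=ray(c,px,o);return p+d*(z-p[2])/d[2]
def proj(c,X,o=None):
    if 'mount' in c:
        T=np.eye(4);T[:3,:3]=Ro.from_rotvec(o['tool_rot']).as_matrix();T[:3,3]=o['tool_pos'];T=np.linalg.inv(T@np.array(c['mount']));q=T[:3,:3]@X+T[:3,3]
    else: q=np.array(c['R'])@X+c['t']
    q=np.array(c['mtx'])@q;return q[:2]/q[2]
E
python3 - <<'E'
from h import *
print(arm.hold_point_z); o=arm.get_obs(); print(o)
ims=[]
for n in ['scene','side']:
    c=arm.camera(n); save(c,n+'0')
    for l,z in [('knob',.16),('dispenser',.07),('paddle_left',.16),('paddle_right',.16),('dial_seat',.135),('glass_1',.044),('spice_jar_1',.05),('jigger',.05),('jar_2',.05)]:
        for r in arm.find_in(c,l)[:2]: print(n,l,np.round(r['location']),round(r['conf'],2),atz(c,r['location'],z).round(3))
E
```

```text
0.1804
{'t': 0.0, 'joint_positions': array([-1.29360396e+00,  3.00473282e-01,  1.52157247e+00, -2.75439230e-05,
        1.32068858e+00, -6.65831612e-02]), 'dq': array([ 5.28036159e-04, -1.24026930e-04, -2.76077565e-05, -1.93600735e-04,
        2.01862780e-04, -1.00825629e-03]), 'effort': array([-8.24184899e-04, -5.31809700e+01, -3.52742529e+01,  7.08520389e-02,
        2.44246615e-02, -1.02169881e-04]), 'tool_pos': array([ 0.18537027, -0.51778874,  0.40408865]), 'tool_rot': array([-3.09417930e+00, -5.37163021e-01,  2.30096639e-04]), 'contact_force': array([ 0.25607805, -1.23794533,  0.47074674]), 'moment': array([ 0.00762874,  0.04001216, -0.02485559]), 'finger_force': 0.0, 'opening': 0.09409728033695496}
scene knob [266. 173.] 0.65 [0.527 0.043 0.16 ]
scene dispenser [267. 205.] 0.6 [0.529 0.036 0.07 ]
scene paddle_left [260. 174.] 0.7 [0.534 0.057 0.16 ]
scene paddle_right [278. 167.] 0.57 [0.524 0.002 0.16 ]
scene dial_seat [267. 189.] 0.78 [0.508 0.065 0.135]
scene glass_1 [312. 233.] 0.9 [0.401 0.034 0.044]
scene glass_1 [315. 190.] 0.48 [ 0.502 -0.141  0.044]
scene spice_jar_1 [238. 239.] 0.68 [0.508 0.164 0.05 ]
scene spice_jar_1 [260. 178.] 0.58 [ 0.651 -0.089  0.05 ]
scene jigger [315. 188.] 0.57 [ 0.502 -0.14   0.05 ]
side knob [250. 150.] 0.76 [0.529 0.045 0.16 ]
side dispenser [254. 181.] 0.94 [0.525 0.03  0.07 ]
side dispenser [309. 207.] 0.53 [0.387 0.069 0.07 ]
side paddle_left [246. 156.] 0.66 [0.53  0.068 0.16 ]
side dial_seat [252. 146.] 0.6 [ 0.546 -0.004  0.135]
side dial_seat [254. 165.] 0.57 [0.515 0.059 0.135]
side glass_1 [311. 207.] 0.9 [0.39  0.037 0.044]
side spice_jar_1 [237. 226.] 0.59 [0.51  0.159 0.05 ]
side spice_jar_1 [254. 181.] 0.4 [0.533 0.005 0.05 ]
side jigger [293. 149.] 0.55 [ 0.493 -0.152  0.05 ]
side jigger [238. 224.] 0.5 [0.511 0.153 0.05 ]
side jar_2 [248. 136.] 0.64 [ 0.619 -0.165  0.05 ]
```

View pics/scene0.png

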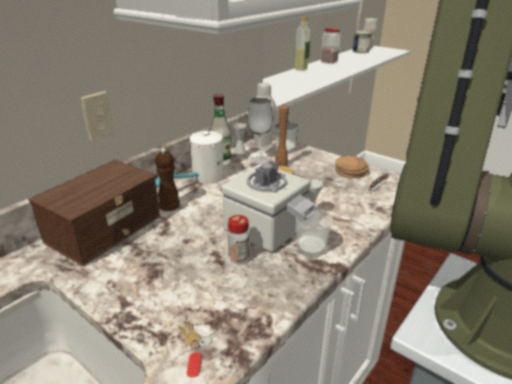

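```bash
cat >> h.py <<'E'
def step(tgt,yaw,o=None):
    "tool-frame shift in units & turn units from current pose to TCP target (x,y,z), yaw of tool x, pointing down"
    o=o or arm.get_obs();R=Ro.from_rotvec(o['tool_rot'])
    Rt=Ro.from_euler('z',yaw)*Ro.from_rotvec([np.pi,0,0])
    return (R.inv().apply(np.array(tgt)-o['tool_pos'])/.025).round(2),((R.inv()*Rt).as_rotvec()/.1).round(2)
E
python3 - <<'E'
from h import *
print(step([.53,.04,.45],0)); print(arm.camera('wrist')['mount'])
E
```

```text
(array([ 20.5 , -16.36,  -1.81]), array([-0.  ,  0.  ,  3.44]))
[[ 2.42020259e-04 -9.61229041e-01 -2.75751106e-01  8.07971264e-02]
 [ 9.99999780e-01  4.02748236e-04 -5.26246644e-04 -1.14893839e-03]
 [ 6.16901828e-04 -2.75750919e-01  9.61228927e-01  1.94390869e-02]
 [ 0.00000000e+00  0.00000000e+00  0.00000000e+00  1.00000000e+00]]
```

carry_out:
  increments:
    - [1, -0.8, -0.07, 0, 0, 0]
    - [1, -0.8, -0.07, 0, 0, 0]
    - [1, -0.8, -0.07, 0, 0, 0]
    - [1, -0.8, -0.07, 0, 0, 0]
    - [1, -0.8, -0.07, 0, 0, 0]
    - [1, -0.8, -0.07, 0, 0, 0]
    - [1, -0.8, -0.07, 0, 0, 0]
    - [1, -0.8, -0.07, 0, 0, 0]
    - [1, -0.8, -0.07, 0, 0, 0]
    - [1, -0.8, -0.07, 0, 0, 0]
    - [1, -0.8, -0.07, 0, 0, 0]
    - [1, -0.8, -0.07, 0, 0, 0]
    - [1, -0.8, -0.07, 0, 0, 0]
    - [1, -0.8, -0.07, 0, 0, 0]
    - [1, -0.8, -0.07, 0, 0, 0]
    - [1, -0.8, -0.07, 0, 0, 0]
    - [1, -0.8, -0.07, 0, 0, 0]
    - [1, -0.8, -0.07, 0, 0, 0]
    - [1, -0.8, -0.07, 0, 0, 0]
    - [1, -0.8, -0.07, 0, 0, 0]

```text
t: 3.05
tool_pos: [0.5218, 0.0286, 0.4398]
tool_rot: [3.095, 0.537, 0.0]
contact_force: [0.3, -0.2, 0.4]
opening: 0.0941
finger_force: 0.0
```

carry_out:
  increments:
    - [0, 0, 0, 0, 0, 0.8]
    - [0, 0, 0, 0, 0, 0.8]
    - [0, 0, 0, 0, 0, 0.8]
    - [0, 0, 0, 0, 0, 0.8]
    - [0, 0, 0, 0, 0, 0.2]
    - [0, 0, 0, 0, 0, 0]
    - [0, 0, 0, 0, 0, 0]

```text
t: 3.75
tool_pos: [0.5213, 0.0273, 0.4397]
tool_rot: [-3.142, -0.009, -0.0]
contact_force: [0.9, 0.3, 0.9]
opening: 0.094
finger_force: 0.0
```

Run:
```python
from h import *
o=arm.get_obs(); c=arm.camera('wrist'); save(c,'w1'); print(o['t'],o['tool_pos'],o['tool_rot'],o['joint_positions'])
for l,z in [('knob',.165),('paddle_left',.179),('paddle_right',.179),('dial_seat',.143),('dispenser',.135),('spice_jar_1',.106),('jigger',.096),('jar_2',.094)]:
    for r in arm.find_in(c,l)[:2]: print(l,np.round(r['location']),round(r['conf'],2),atz(c,r['location'],z,o).round(4))
```

```text
3.75 [0.52129317 0.02728279 0.43966071] [-3.14156591e+00 -8.74605311e-03 -4.06317499e-06] [-1.78845826e-02  2.11496381e-01  1.54970274e+00  1.48861884e-05
  1.38039125e+00  1.54734098e+00]
knob [240. 188.] 0.93 [0.5303 0.0421 0.165 ]
paddle_left [211. 187.] 0.9 [0.5347 0.065  0.179 ]
paddle_right [267. 186.] 0.91 [0.5363 0.0188 0.179 ]
dial_seat [254. 157.] 0.84 [0.5539 0.0296 0.143 ]
dispenser [244. 172.] 0.64 [0.538  0.0391 0.135 ]
spice_jar_1 [132. 186.] 0.6 [0.5155 0.1596 0.106 ]
spice_jar_1 [256. 155.] 0.31 [0.549  0.0285 0.106 ]
jigger [347. 203.] 0.61 [ 0.4948 -0.0733  0.096 ]
jigger [208. 187.] 0.26 [0.5126 0.0799 0.096 ]
jar_2 [367. 119.] 0.76 [ 0.5858 -0.0863  0.094 ]
jar_2 [239. 180.] 0.38 [0.5193 0.0466 0.094 ]
```

View pics/w1.png

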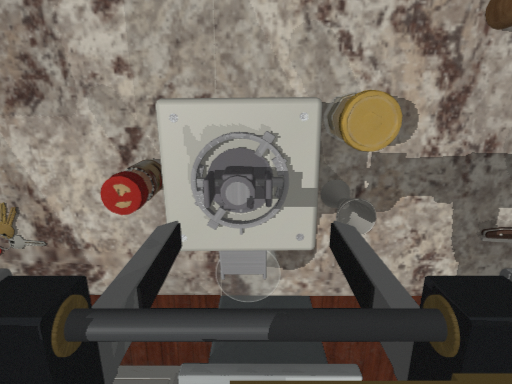

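Run:
```python
from h import *
o=arm.get_obs(); c=arm.camera('wrist')
i=c['img'][90:260,150:330]; cv2.imwrite('pics/w1c.png',cv2.resize(i,None,fx=3.5,fy=3.5,interpolation=cv2.INTER_CUBIC)[:,:,::-1])
g=[atz(c,p,.135,o)[:2] for p in [(158,100),(321,98),(318,248),(165,250)]]
print(np.round(g,4),np.mean(g,0))
for r in ([.53,.042],): print(proj(c,np.array([*r,.135]),o))
```

```text
[[ 0.6031  0.1155]
 [ 0.6054 -0.0294]
 [ 0.459  -0.0356]
 [ 0.456   0.1205]] [0.53087416 0.04276735]
[241.29979443 180.06451337]
```

View pics/w1c.png

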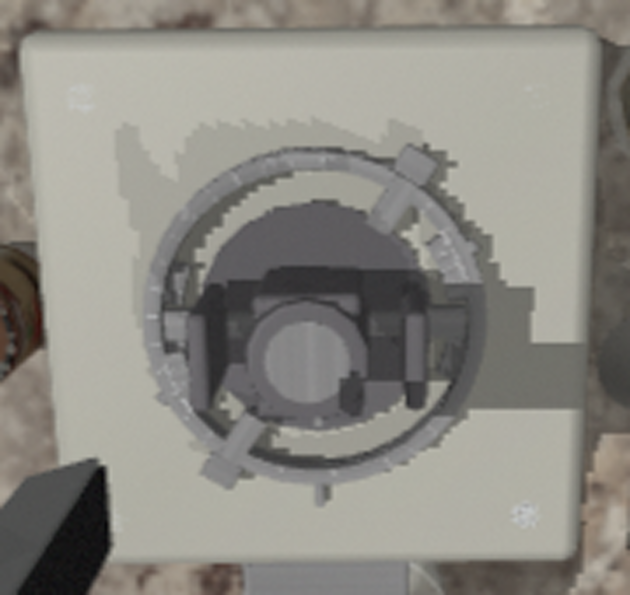

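carry_out:
  increments:
    - [0.4, -0.6, 0.4, 0, 0, 0]
    - [0, 0, 0.4, 0, 0, 0]
    - [0, 0, 0.4, 0, 0, 0]
    - [0, 0, 0.4, 0, 0, 0]
    - [0, 0, 0, 0, 0, 0]
    - [0, 0, 0, 0, 0, 0]
  gripper: 74
  force: 20

```text
t: 4.85
tool_pos: [0.5312, 0.0421, 0.3997]
tool_rot: [3.142, 0.006, -0.0]
contact_force: [0.5, -0.5, -0.1]
opening: 0.0738
finger_force: 0.0
```

Run:
```python
from h import *
o=arm.get_obs(); c=arm.camera('wrist'); print(o['tool_pos'],o['tool_rot'],o['moment'],o['contact_force'])
for l,z in [('knob',.165),('paddle_left',.17),('paddle_right',.17),('dial_seat',.143)]:
    for r in arm.find_in(c,l)[:2]: print(l,np.round(r['location']),round(r['conf'],2),atz(c,r['location'],z,o).round(4))
i=c['img'][100:300,140:380]; cv2.imwrite('pics/w2c.png',cv2.resize(i,None,fx=3,fy=3,interpolation=cv2.INTER_CUBIC)[:,:,::-1])
```

```text
[0.53117383 0.04209583 0.39972863] [ 3.14158385e+00  5.50631857e-03 -1.73948413e-04] [-0.0078624   0.00562657  0.00283597] [ 0.54966859 -0.4595587  -0.0741779 ]
knob [258. 214.] 0.89 [0.5314 0.0412 0.165 ]
knob [394. 132.] 0.53 [ 0.5918 -0.0519  0.165 ]
paddle_left [220. 212.] 0.89 [0.5344 0.0689 0.17  ]
paddle_left [277. 178.] 0.69 [0.5601 0.0284 0.17  ]
paddle_right [292. 214.] 0.79 [0.5335 0.0164 0.17  ]
dial_seat [274. 177.] 0.69 [0.5543 0.0289 0.143 ]
dial_seat [290. 212.] 0.67 [0.5247 0.0151 0.143 ]
```

View pics/w2c.png

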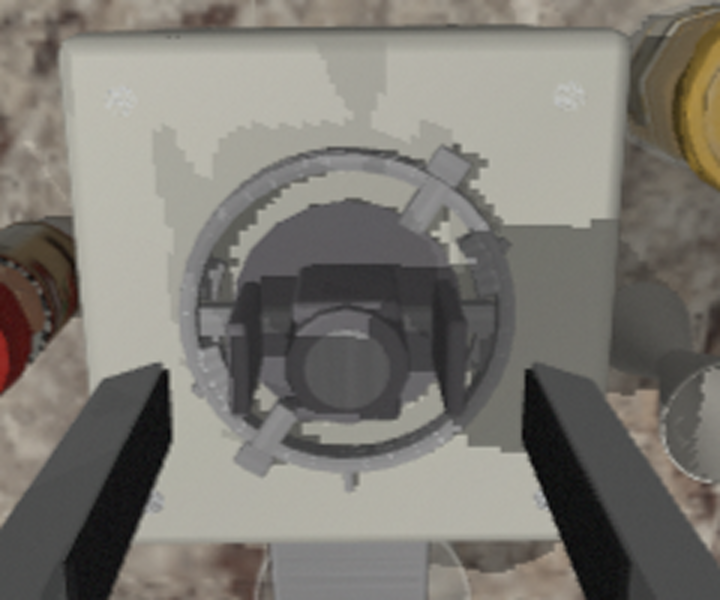

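Run:
```python
from h import *
o=arm.get_obs(); c=arm.camera('wrist')
f=lambda X,Y,z: atz(c,(140+X/3,100+Y/3),z,o)[:2].round(4)
ce=np.array([.5315,.0418])
for n,X,Y,z in [('ringL',181,312,.143),('ringR',514,312,.143),('ringT',347,150,.143),('ringB',347,472,.143),('toothL',213,320,.1425),('toothR',482,318,.1425),('lug1',450,163,.143),('lug2',257,457,.143),('bar1',425,208,.1425),('bar2',272,425,.1425),('capL',303,370,.18),('capR',390,368,.18),('bLb',62,42,.135),('bRb',628,38,.135)]:
    p=f(X,Y,z); d=p-ce; print(n,p,'r',np.hypot(*d).round(4),'ang',np.arctan2(d[1],d[0]).round(3))
```

```text
ringL [0.5319 0.0883] r 0.0465 ang 1.562
ringR [ 0.5322 -0.0021] r 0.0439 ang -1.555
ringT [0.5761 0.0434] r 0.0446 ang 0.036
ringB [0.4839 0.043 ] r 0.0476 ang 3.116
toothL [0.5294 0.0798] r 0.0381 ang 1.626
toothR [0.5303 0.0065] r 0.0353 ang -1.605
lug1 [0.5729 0.0167] r 0.0484 ang -0.545
lug2 [0.4885 0.0686] r 0.0507 ang 2.584
bar1 [0.5608 0.0228] r 0.0349 ang -0.575
bar2 [0.4982 0.0642] r 0.0401 ang 2.549
capL [0.5301 0.0535] r 0.0118 ang 1.69
capR [0.5307 0.0332] r 0.0086 ang -1.664
bLb [0.6026 0.1172] r 0.1036 ang 0.815
bRb [ 0.6042 -0.029 ] r 0.1015 ang -0.772
```

carry_out:
  increments:
    - [-0.03, -0.04, 0.4, 0, 0, -0.08]
    - [0, 0, 0.4, 0, 0, 0]
    - [0, 0, 0.4, 0, 0, 0]
    - [0, 0, 0.4, 0, 0, 0]
    - [0, 0, 0.3, 0, 0, 0]
    - [0, 0, 0.2, 0, 0, 0]
    - [0, 0, 0, 0, 0, 0]
    - [0, 0, 0, 0, 0, 0]

```text
t: 5.95
tool_pos: [0.5306, 0.0433, 0.3474]
tool_rot: [-3.142, -0.018, -0.0]
contact_force: [0.2, 0.1, 0.6]
opening: 0.0741
finger_force: 0.0
```

carry_out:
  increments:
    - [0, 0, 0, 0, 0, 0]
    - [0, 0, 0, 0, 0, 0]
    - [0, 0, 0, 0, 0, 0]
    - [0, 0, 0, 0, 0, 0]
  gripper: 54
  force: 20

```text
t: 6.35
tool_pos: [0.5305, 0.0431, 0.3474]
tool_rot: [3.141, 0.018, 0.001]
contact_force: [-0.2, -2.8, 2.6]
opening: 0.054
finger_force: 3.0
```

Run:
```python
from h import *
o=arm.get_obs(); print(o['tool_pos'],o['tool_rot'],o['contact_force'],o['moment'],o['opening'],o['finger_force'])
```

```text
[0.53051673 0.0431362  0.34743448] [3.14095245e+00 1.84691337e-02 7.86263103e-04] [-0.2236844  -2.79550616  2.55574253] [-0.4726266   0.10515288 -0.03373361] 0.05400755999690181 2.9995765909552574
```

carry_out:
  increments:
    - [0, 0.04, 0, 0, 0, 0]
    - [0, 0, 0, 0, 0, 0]
    - [0, 0, 0, 0, 0, 0]

```text
t: 6.65
tool_pos: [0.5305, 0.0424, 0.3474]
tool_rot: [-3.141, -0.018, -0.001]
contact_force: [-0.2, -0.6, 5.5]
opening: 0.0543
finger_force: 3.5
```

carry_out:
  increments:
    - [0, 0, 0, 0, 0, 0]
    - [0, 0, 0, 0, 0, 0]
  gripper: 52

```text
t: 6.85
tool_pos: [0.5306, 0.0424, 0.3474]
tool_rot: [-3.141, -0.019, -0.001]
contact_force: [-1.3, -0.4, 5.2]
opening: 0.052
finger_force: 4.4
```

Run:
```python
from h import *
o=arm.get_obs(); print(o['tool_pos'],o['tool_rot'],o['contact_force'],o['moment'],o['opening'],o['finger_force'])
```

```text
[0.53055038 0.04242266 0.34744587] [-3.14141754e+00 -1.86480234e-02 -9.19205633e-04] [-1.30008245 -0.37926231  5.18452686] [-0.05552071  0.114109   -0.01363642] 0.05202638326284507 4.418756067752838
```

carry_out:
  increments:
    - [0, 0, 0, 0, 0, 0]
    - [0, 0, 0, 0, 0, 0]
    - [0, 0, 0, 0, 0, 0]
    - [0, 0, 0, 0, 0, 0]
  gripper: 38
  force: 22

```text
t: 7.25
tool_pos: [0.5305, 0.0422, 0.3476]
tool_rot: [3.141, 0.019, 0.001]
contact_force: [-1.2, -2.5, 6.7]
opening: 0.043
finger_force: 22.0
```

Run:
```python
from h import *
o=arm.get_obs(); print(o['tool_pos'],o['tool_rot'],o['contact_force'],o['moment'],o['opening'],o['finger_force'])
```

```text
[0.53054426 0.04221326 0.34756618] [3.14109770e+00 1.85262475e-02 9.52691198e-04] [-1.24025706 -2.51410106  6.6855521 ] [-0.54584194  0.29331741  0.02877741] 0.04301750578262134 22.019965946674347
```

carry_out:
  increments:
    - [0, 0, 0, 0, 0, -0.3]
    - [0, 0, 0, 0, 0, -0.4]
    - [0, 0, 0, 0, 0, -0.4]
    - [0, 0, 0, 0, 0, -0.4]
    - [0, 0, 0, 0, 0, -0.5]
    - [0, 0, 0, 0, 0, 0]

```text
t: 7.85
tool_pos: [0.5305, 0.0423, 0.3476]
tool_rot: [3.123, 0.335, 0.001]
contact_force: [-1.6, -1.8, 6.6]
opening: 0.0435
finger_force: 22.0
```

```bash
cat > s.py <<'E'
from h import *
o=arm.get_obs(); R=Ro.from_rotvec(o['tool_rot']); x=R.apply([1,0,0])
m=o['moment'];print('yaw',np.arctan2(x[1],x[0]).round(4),o['tool_pos'].round(4),'F',o['contact_force'].round(2),'Ftool',R.inv().apply(o['contact_force']).round(2),'M',m.round(3),o['opening'].round(4),o['finger_force'].round(1),'q6',o['joint_positions'][5].round(3),o['t'])
E
python3 s.py
```

```text
Traceback (most recent call last):
  File "s.py", line 3, in <module>
    m=o['moment'];print('yaw',np.arctan2(x[1],x[0]).round(4),o['tool_pos'].round(4),'F',o['contact_force'].round(2),'Ftool',R.inv().apply(o['contact_force']).round(2),'M',m.round(3),o['opening'].round(4),o['finger_force'].round(1),'q6',o['joint_positions'][5].round(3),o['t'])
                                                                                                                                                                                      ^^^^^^^^^^^^^^^^^^
AttributeError: 'float' object has no attribute 'round'
```

```bash
sed -i "s/o\['opening'\].round(4),o\['finger_force'\].round(1)/round(o['opening'],4),round(o['finger_force'],1)/" s.py; python3 s.py
```

```text
yaw 0.2136 [0.5305 0.0423 0.3476] F [-1.62 -1.75  6.6 ] Ftool [-1.96  1.37 -6.6 ] M [-0.35   0.298  0.079] 0.0435 22.0 q6 1.368 7.85
```

carry_out:
  increments:
    - [0, 0, 0, 0, 0, -0.4]
    - [0, 0, 0, 0, 0, -0.4]
    - [0, 0, 0, 0, 0, -0.4]
    - [0, 0, 0, 0, 0, -0.4]
    - [0, 0, 0, 0, 0, -0.4]
    - [0, 0, 0, 0, 0, -0.4]
    - [0, 0, 0, 0, 0, -0.4]
    - [0, 0, 0, 0, 0, -0.4]
    - [0, 0, 0, 0, 0, -0.4]
    - [0, 0, 0, 0, 0, -0.4]
    - [0, 0, 0, 0, 0, 0]

```text
t: 8.95
tool_pos: [0.5305, 0.0425, 0.3476]
tool_rot: [-2.995, -0.948, -0.001]
contact_force: [-2.3, -0.3, 6.2]
opening: 0.0433
finger_force: 22.0
```

```bash
python3 s.py
```

```text
yaw 0.6133 [0.5305 0.0425 0.3476] F [-2.31 -0.29  6.18] Ftool [-2.05 -1.09 -6.18] M [-0.08   0.386  0.087] 0.0433 22.0 q6 0.968 8.95
```

carry_out:
  increments:
    - [0, 0, 0, 0, 0, -0.4]
    - [0, 0, 0, 0, 0, -0.4]
    - [0, 0, 0, 0, 0, -0.4]
    - [0, 0, 0, 0, 0, -0.4]
    - [0, 0, 0, 0, 0, 0]

```text
t: 9.45
tool_pos: [0.5305, 0.0425, 0.3476]
tool_rot: [-2.909, -1.185, -0.001]
contact_force: [-3.1, -0.0, 7.4]
opening: 0.0435
finger_force: 22.0
```

```bash
python3 s.py
```

```text
yaw 0.7733 [0.5305 0.0425 0.3476] F [-3.05 -0.01  7.42] Ftool [-2.19 -2.13 -7.42] M [0.013 0.453 0.062] 0.0435 22.0 q6 0.808 9.45
```

carry_out:
  increments:
    - [0, 0, 0, 0, 0, -0.2]
    - [0, 0, 0, 0, 0, -0.1]
    - [0, 0, 0, 0, 0, 0]

```text
t: 9.75
tool_pos: [0.5305, 0.0425, 0.3476]
tool_rot: [-2.892, -1.226, -0.001]
contact_force: [-2.8, 1.0, 7.6]
opening: 0.0435
finger_force: 22.0
```

```bash
python3 s.py
```

```text
yaw 0.8022 [0.5305 0.0425 0.3476] F [-2.78  0.98  7.64] Ftool [-1.23 -2.68 -7.64] M [ 0.023  0.453 -0.038] 0.0435 22.0 q6 0.78 9.75
```

carry_out:
  increments:
    - [0, 0, 0, 0, 0, -0.2]
    - [0, 0, 0, 0, 0, -0.1]
    - [0, 0, 0, 0, 0, 0]

```text
t: 10.05
tool_pos: [0.5305, 0.0425, 0.3476]
tool_rot: [-2.873, -1.269, -0.001]
contact_force: [-2.6, 0.6, 8.3]
opening: 0.0432
finger_force: 22.0
```

```bash
python3 s.py
```

```text
yaw 0.832 [0.5305 0.0425 0.3476] F [-2.59  0.62  8.27] Ftool [-1.28 -2.33 -8.28] M [ 0.105  0.567 -0.179] 0.0432 22.0 q6 0.75 10.05
```

carry_out:
  increments:
    - [0, 0, 0, 0, 0, -0.15]
    - [0, 0, 0, 0, 0, 0]
    - [0, 0, 0, 0, 0, 0]

```text
t: 10.35
tool_pos: [0.5304, 0.0425, 0.3476]
tool_rot: [-2.864, -1.29, -0.001]
contact_force: [-3.3, -0.1, 7.6]
opening: 0.0432
finger_force: 22.0
```

```bash
python3 s.py
python3 - <<'E'
from h import *
o=arm.get_obs(); c=arm.camera('wrist'); i=c['img'][90:330,130:390]; cv2.imwrite('pics/w3c.png',cv2.resize(i,None,fx=2.5,fy=2.5,interpolation=cv2.INTER_CUBIC)[:,:,::-1])
E
```

```text
yaw 0.8466 [0.5304 0.0425 0.3476] F [-3.32 -0.14  7.62] Ftool [-2.3  -2.4  -7.63] M [ 0.104  0.543 -0.263] 0.0432 22.0 q6 0.735 10.35
```

View pics/w3c.png

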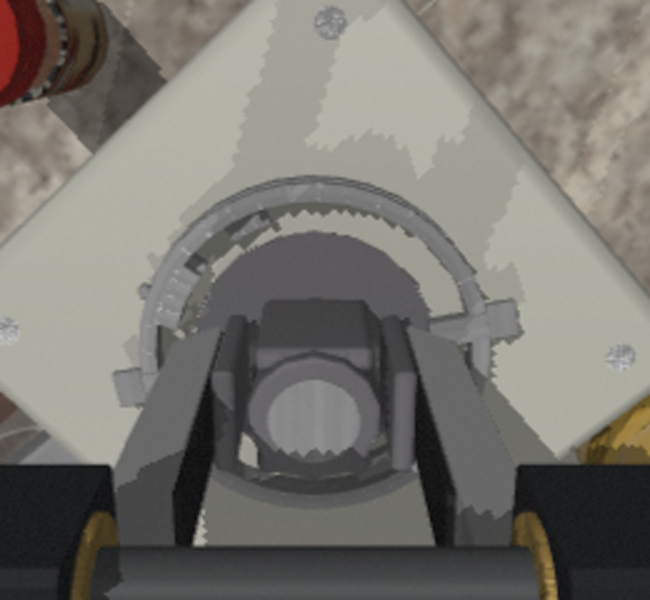

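carry_out:
  increments:
    - [0, 0, 0, 0, 0, 0.2]
    - [0, 0, 0, 0, 0, 0]

```text
t: 10.6
tool_pos: [0.5304, 0.0425, 0.3476]
tool_rot: [-2.877, -1.261, -0.001]
contact_force: [-1.5, 0.1, 6.7]
opening: 0.0432
finger_force: 22.0
```

```bash
python3 s.py
```

```text
yaw 0.826 [0.5304 0.0425 0.3476] F [-1.5   0.09  6.75] Ftool [-0.95 -1.16 -6.75] M [ 0.071  0.53  -0.135] 0.0432 22.0 q6 0.756 10.6
```

Still lightly against the stop. Let go.

carry_out:
  increments:
    - [0, 0, 0, 0, 0, 0]
    - [0, 0, 0, 0, 0, 0]
    - [0, 0, 0, 0, 0, 0]
    - [0, 0, 0, 0, 0, 0]
    - [0, 0, 0, 0, 0, 0]
  gripper: 63

```text
t: 11.1
tool_pos: [0.5305, 0.0424, 0.3469]
tool_rot: [-2.877, -1.262, 0.001]
contact_force: [0.4, -0.2, -0.6]
opening: 0.0628
finger_force: 0.0
```

```bash
python3 s.py
```

```text
yaw 0.8269 [0.5305 0.0424 0.3469] F [ 0.44 -0.19 -0.57] Ftool [0.16 0.46 0.57] M [ 0.046 -0.019  0.026] 0.0628 0.0 q6 0.755 11.1
```

carry_out:
  increments:
    - [0, 0, -0.3, 0, 0, 0]
    - [0, 0, -0.5, 0, 0, 0]
    - [0, 0, -0.6, 0, 0, 0]
    - [0, 0, -0.6, 0, 0, 0]
    - [0, 0, -0.6, 0, 0, 0]
    - [0, 0, -0.6, 0, 0, 0]
    - [0, 0, 0, 0, 0, 0]
    - [0, 0, 0, 0, 0, 0]

```text
t: 11.9
tool_pos: [0.5304, 0.0424, 0.4274]
tool_rot: [2.877, 1.262, 0.001]
contact_force: [0.1, 0.0, -0.1]
opening: 0.0631
finger_force: 0.0
```

```bash
python3 s.py
python3 - <<'E'
from h import *
o=arm.get_obs(); c=arm.camera('wrist'); i=c['img'][90:310,130:390]; cv2.imwrite('pics/w4c.png',cv2.resize(i,None,fx=2.7,fy=2.7,interpolation=cv2.INTER_CUBIC)[:,:,::-1])
E
```

```text
yaw 0.8268 [0.5304 0.0424 0.4274] F [ 0.1   0.03 -0.09] Ftool [0.09 0.05 0.09] M [-0.014  0.006  0.023] 0.0631 0.0 q6 0.755 11.9
```

View pics/w4c.png

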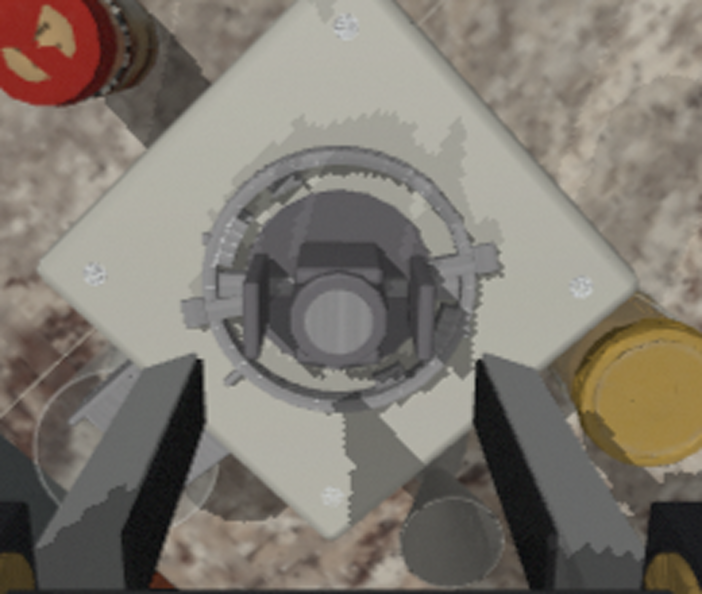

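Run:
```python
from h import *
print(arm.finish_job())
```

```text
the job is handed in; nothing more can be done
None
```

The dial is turned about 0.8 rad anticlockwise to its stop, which I felt as a light, rising resistance well below the forcing limit. In the last picture both tabs have sprung back to full width at the far notches; the glass, jars and measure weren't touched, and the job was handed in at about 12 s.

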